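# Fill the candy tub and park the jars along the guide rail

## Robot

A 6-joint arm with a two-finger parallel gripper is mounted at the origin on the work surface. World frame = base frame: x ahead of the robot, y to its left, z up, the work surface at z = 0. Lengths are in m, angles in rad, forces in N, time in s.
With the tool pointing down it reaches from about 0.35 to 0.85 m from the base axis. Payload 8.1 kg.
Tool frame: the origin (TCP) lies midway between the tips of the shut fingers; the grasp point (between the pads) lies 19 mm behind it (robot.grip_point_offset is the distance from the TCP to the grasp point, in m); z points along the fingers, y is the line along which they close (so a half turn about z gives the same grasp; the last joint's range is limited). The gripper opens to 93 mm and grips with 3 to 60 N. Pads are 15 mm wide; open, the fingers measure 128 mm over their backs; the gripper's body (75 mm by 188 mm) begins 65 mm behind the grasp point.
Start: joints at [1.128, 0.13, 1.488, -0, 1.523, -0.085], TCP at [0.21, 0.562, 0.219] pointing down, gripper open.
Joint ranges: [-2.96, 2.96], [-0.89, 2.26], [0.02, 2.5], [-1.34, 4.48], [0, 2.73], [-2.66, 2.66]. Speed limits (rad/s): [2.39, 2.39, 2.79, 3.14, 3.14, 3.14].

## Interface

Orientations are given as a rotation vector (axis times angle).
In Python, from plant import robot, read_camera, job gives the robot as it stands.
- The arm moves only by the shell command python3 -m inch 'ROWS' [FORCE]. ROWS is JSON, one flat list of numbers, 5 for each row, row after row: the shift along the world's x, y, z in mm, then the turn about the world's z in degrees, then the opening in per cent of the stroke, from 0 (shut) to 100 (fully open). In form: [dx, dy, dz, yaw, hand, dx, dy, dz, yaw, hand, ...]. A call has 1 to 10 rows; each row is the pose to reach, as a shift and turn from the pose commanded when the call began; what a row does not reach only later rows make up. A row lasts 1/12 s, in which the tool goes at most 41.7 mm and 7.16 degrees, less where a joint would pass 70% of its speed; a pose out of reach is approached as far as the arm can. A call with a gripper value outside its range is refused whole. The fingers move at their own pace and stop on an object; FORCE is the grip in N (left out, the last holds). Time passes only in rows, so rows that repeat a pose let the fingers close. It gives the time, the measured TCP pose, the force, the opening and the grip force at its end, in the units of the state.
- robot.read_state(): the state, without advancing time (a new reading comes with each control period).
- read_camera(name): name is "scene" or "top"; returns a dict with "image" (400x640x3 uint8, blue, green, red), "K" (3x3 intrinsics, pixels), "extrinsics" (4x4, takes a point from world to camera coordinates). Camera axes: x right, y down, z forward; pixel columns grow to the right and rows downward; lengths in m; the calibration is good to about 2 mm. A picture is of the moment at which its call begins. There is no depth.
- job.close_job(): hands the job in; it is judged then, once.
The state is a dict: "t": time; "q": joint angles; "dq": joint speeds; "joint_torque": joint torques, N m; "tool_pos": TCP position; "orientation": TCP orientation; "force": force on the tool from outside, world axes, zero at the start; "wrist_torque": the same for the moment, N m; "opening": finger opening in m; "gripper_force": force on a finger pad.
Only numpy, scipy, OpenCV 4.12 (cv2) and the standard library are available. Lean on these libraries where they do the work, as an engineer would, in place of code of your own. Each camera call takes 0.05 s, during which the arm holds its last target. There are 200 camera calls.

## Task

Set up the topping counter: first pour all the candy from the yellow cup into the open white tub where it stands, before the tub goes into the bay, and stand the empty cup upright on the round rubber mat. Then slide the filled tub and every sauce jar along the aluminium guide wall and in at the open end of the blue strip (not in from the strip's front), in any order, until each stands upright, fully on the blue strip and against the wall, with all the candy still in the tub. Slide the tub and jars on the counter without lifting or tipping them, and leave the red sauce bottle and the blue box where they are.

Things in the scene. Friction and masses are not known exactly. Their poses are not given: they have to be found in the camera images.
- rail: Fixed L-shaped aluminium guide, 45 mm high. Origin at the foot of the long wall's inner face; z up. The wall runs along its y from -445 to +300 mm, 12 mm thick; items stand on its -x side (robot's side). World yaw up to 0.06 rad. At y = +300 mm (inner face) an end stop juts 100 mm towards -x.
- bay (a point): Centre of the flat painted blue strip (the parking bay) in front of the guide wall, at counter height, axes as the rail's: 96 mm deep (x), 385 mm long (y), reaching from the end stop back to rail y = -85 mm. It takes four items in a row with 33 mm to spare.
- jar1_center (a point): red closed round sauce jar with a white label band and white lid, upright, 88 mm across (too wide to grip), 80 mm tall, straight sides up to 66 mm, about 0.3 to 0.6 kg, a push of 2 to 8 N slides it. Point at its centre, 40 mm above its underside; z up. May be absent.
- jar2_center (a point): yellow closed round sauce jar with a white label band and white lid, upright, 88 mm across (too wide to grip), 80 mm tall, straight sides up to 66 mm, about 0.3 to 0.6 kg, a push of 2 to 8 N slides it. Point at its centre, 40 mm above its underside; z up. May be absent.
- jar3_center (a point): brown closed round sauce jar with a white label band and white lid, upright, 88 mm across (too wide to grip), 80 mm tall, straight sides up to 66 mm, about 0.3 to 0.6 kg, a push of 2 to 8 N slides it. Point at its centre, 40 mm above its underside; z up. May be absent.
- tub_center (a point): Open white round plastic tub, straight sides, 88 mm outside diameter, 70 mm tall, wall 4 mm, floor 6 mm thick, about 0.3 kg, empty at first. Point at its centre, 35 mm above its underside; z up.
- cup_center (a point): Yellow tapered open cup, 54 mm across at the foot, 66 mm at the rim, 75 mm tall, wall 3 mm, 80 g plus candy. Point on its axis half-way up, 37.5 mm above its underside (60 mm across there); z towards the mouth. Starts upright on the counter with the candy in it.
- mat_top (a point): Fixed round dark rubber mat, 85 mm across, 5 mm thick; point at the centre of its top face.
- ball1_center (a point): Hard candy ball, 18 mm diameter, 10 g; point at its centre. Starts in the cup.
- ball2_center (a point): Hard candy ball, 18 mm diameter, 10 g; point at its centre. Starts in the cup.
- ball3_center (a point): Hard candy ball, 18 mm diameter, 10 g; point at its centre. Starts in the cup.
- ball4_center (a point): Hard candy ball, 18 mm diameter, 10 g; point at its centre. Starts in the cup.
- ball5_center (a point): Hard candy ball, 18 mm diameter, 10 g; point at its centre. Starts in the cup. May be absent.
- ball6_center (a point): Hard candy ball, 18 mm diameter, 10 g; point at its centre. Starts in the cup. May be absent.
- ball7_center (a point): Hard candy ball, 18 mm diameter, 10 g; point at its centre. Starts in the cup. May be absent.
- ball8_center (a point): Hard candy ball, 18 mm diameter, 10 g; point at its centre. Starts in the cup. May be absent.
- pump: Bystander: red sauce bottle 60 mm across, 150 mm tall; origin at the centre of its underside.
- spoonbox: Bystander: blue open box 80 x 120 x 50 mm; origin at the centre of its underside.
There are look-alikes about, which are no part of the job. Leave any green, pink or purple look-alike of the part that bears jar2_center alone.

How it is judged:
On the way, in this order (a step that is already met when the one before it is completed fails the run):
1. all candy is in the tub and the cup is not, the tub being still outside the bay (distance between each of ball1_center, ball2_center, ball3_center, ball4_center, ball5_center, ball6_center, ball7_center, ball8_center and tub_center below 0.047 m and y of tub_center in the frame of rail below -0.046 m and distance between cup_center and tub_center above 0.065 m), for 0.2 s.
2. the cup stands upright on the mat (horizontal distance between cup_center and mat_top below 0.03 m and angle between cup_center's own z axis and vertical below 0.12 rad and z of cup_center in the frame of mat_top below 0.0475 m), for 0.2 s.
At the end, for the whole second after the job is handed in: All candy is inside the tub; the cup stands upright (within 0.12 rad) on the mat, its axis within 30 mm of the mat's centre; the tub and every jar present stand upright (within 0.1 rad) and still on the blue strip, overhanging its open end by at most 5 mm, each within 12 mm of the wall (all of step 2 and distance between each of ball1_center, ball2_center, ball3_center, ball4_center, ball5_center, ball6_center, ball7_center, ball8_center and tub_center below 0.047 m and x of jar1_center in the frame of rail between -0.056 and 0 m and y of jar1_center in the frame of rail between -0.046 and 0.28 m and angle between each of jar1_center, jar2_center, jar3_center, tub_center's own z axis and vertical below 0.1 rad and linear speed of each of jar1, jar2, jar3, tub below 0.02 m/s and x of jar2_center in the frame of rail between -0.056 and 0 m and y of jar2_center in the frame of rail between -0.046 and 0.28 m and x of jar3_center in the frame of rail between -0.056 and 0 m and y of jar3_center in the frame of rail between -0.046 and 0.28 m and x of tub_center in the frame of rail between -0.056 and 0 m and y of tub_center in the frame of rail between -0.046 and 0.28 m); the robot touches nothing.
It fails at once if the tub or a jar is lifted off the counter by more than 25 mm or tipped (height (world z) of any of jar1_center, jar2_center, jar3_center above 0.065 m or height (world z) of tub_center above 0.06 m or angle between any of jar1_center, jar2_center, jar3_center, tub_center's own z axis and vertical above 0.6 rad).
It fails at once if the tub or a jar is beside the strip, well clear of its front (over 80 mm from the wall), instead of coming in along the wall ((x of jar1_center in the frame of rail below -0.125 m and y of jar1_center in the frame of rail above -0.02 m) or (x of jar2_center in the frame of rail below -0.125 m and y of jar2_center in the frame of rail above -0.02 m) or (x of jar3_center in the frame of rail below -0.125 m and y of jar3_center in the frame of rail above -0.02 m) or (x of tub_center in the frame of rail below -0.125 m and y of tub_center in the frame of rail above -0.02 m)).
It fails at once if the sauce bottle or the blue box is moved by more than 30 mm (distance of any of pump, spoonbox from where it was at the start of the episode above 0.03 m).
Of jar1, jar2, jar3 only 2 to 3 are there at a start; the rules pass over those that are not, and their reading is None.
Of ball5, ball6, ball7, ball8 only 1 to 4 are there at a start; the rules pass over those that are not, and their reading is None.
At some moment in a run one of jar1, jar2, jar3 may be knocked a few centimetres aside while the robot is not near it.
It also fails if it takes over 210 s, if anything falls off the work surface, if the arm or the gripper's body presses on something with over 40 N, if the wrist force passes 120 N, or if a joint passes its speed limit or range.

## Working session

There is one attempt and no reset: what is moved stays moved. The work goes in short steps, Python scripts to look and compute and a shell command to move; the robot and the scene stay as the last step left them, time stands still between calls to the robot, and variables do not carry over. Pictures are saved under pics/ and viewed, at most 14 in all, crops included, and the job is handed in when it is done.

```bash
ls; mkdir -p pics; python3 - <<'E'
from plant import robot, read_camera
import cv2,numpy as np
for n in("scene","top"):
    c=read_camera(n); cv2.imwrite(f"pics/{n}0.png",c["image"]); print(n,c["K"].tolist(),np.round(c["extrinsics"],3).tolist())
s=robot.read_state(); print(s["t"],s["tool_pos"],s["orientation"],s["opening"])
E
```

```text
pics
scene [[391.08228111519765, 0.0, 320.6916867519854], [0.0, 391.08228111519765, 196.77255487248146], [0.0, 0.0, 1.0]] [[-0.102, 0.995, -0.007, 0.08], [0.735, 0.07, -0.675, -0.366], [-0.671, -0.074, -0.738, 1.622], [0.0, 0.0, 0.0, 1.0]]
top [[434.2521460334131, 0.0, 325.6750617091467], [0.0, 434.2521460334131, 199.75109819406237], [0.0, 0.0, 1.0]] [[0.068, -0.998, -0.003, -0.074], [-0.974, -0.066, -0.216, 0.599], [0.216, 0.018, -0.976, 1.17], [0.0, 0.0, 0.0, 1.0]]
0.1 [0.2098749  0.5615494  0.21769727] [-5.58949397e-01 -3.09099934e+00  2.50951541e-03] 0.09309072679166566
```

View pics/scene0.png

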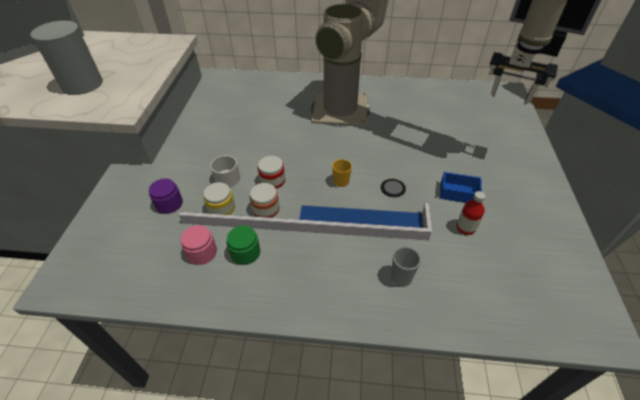

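View pics/top0.png

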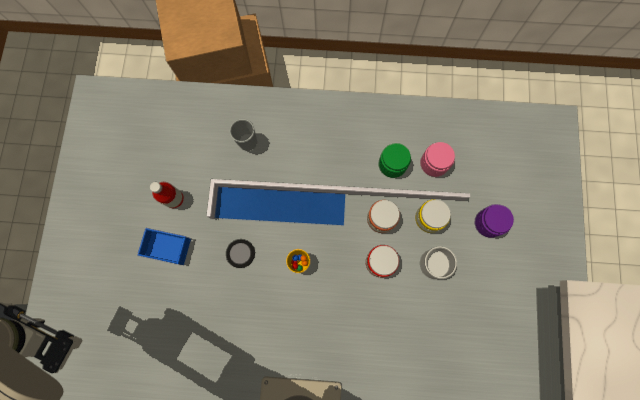

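The scene view shows the robot at the top and the rail with its blue bay. In the top view:

| Item | Top-view pixel |
|---|---|
| Brown jar (at the wall) | (384,215) |
| Yellow jar | (435,215) |
| Red jar | (383,261) |
| White tub | (440,263) |
| Yellow cup with candy | (299,262) |
| Mat | (240,253) |

The green, pink and purple jars are look-alikes.

```bash
cat > h.py <<'E'
from plant import robot, read_camera
import cv2,numpy as np
def ray(c,u,v,z):
    E=np.array(c["extrinsics"]);R,t=E[:3,:3],E[:3,3];o=-R.T@t
    d=R.T@np.linalg.inv(c["K"])@[u,v,1];return np.round((o+d*(z-o[2])/d[2])*1000,1)[:2]
def blobs(c,lo,hi,amin=60):
    h=cv2.cvtColor(c["image"],cv2.COLOR_BGR2HSV);m=cv2.inRange(h,np.array(lo),np.array(hi))
    n,_,s,ce=cv2.connectedComponentsWithStats(m)
    return [(s[i].tolist(),np.round(ce[i],1).tolist()) for i in range(1,n) if s[i][4]>=amin]
E
python3 - <<'E'
from h import *
c=read_camera("top")
print("white",blobs(c,(0,0,175),(180,60,255)))
b=[x for x in blobs(c,(100,150,60),(125,255,255),500)];print("blue",b)
print("yel",blobs(c,(15,130,120),(35,255,255),20))
print("dark",blobs(c,(0,0,0),(180,90,60),200)[:12])
for n,u,v,z in[("brown",384,214,.08),("yel",435,214,.08),("red",383,260,.08),("tub",440,262,.07),("cup",299,261,.075),("mat",240,253,.005),("wallR",470,195,.045),("wallL",216,181,.045),("purple",496,219,.08)]: print(n,ray(c,u,v,z))
g=c["image"][150:300,190:520];cv2.imwrite("pics/crop.png",cv2.resize(g,None,fx=2.4,fy=2.4,interpolation=cv2.INTER_CUBIC))
E
```

```text
white [([94, 42, 81, 38, 2208], [132.4, 61.7]), ([283, 55, 93, 38, 2663], [330.4, 73.4]), ([375, 61, 51, 35, 1491], [400.7, 78.4]), ([427, 65, 50, 34, 1467], [451.7, 81.6]), ([478, 68, 25, 33, 748], [490.0, 84.0]), ([504, 70, 136, 330, 21300], [601.2, 230.4]), ([207, 179, 263, 37, 991], [323.2, 188.9]), ([150, 182, 10, 9, 72], [154.3, 186.3]), ([371, 200, 28, 28, 601], [384.6, 213.3]), ([422, 200, 28, 27, 592], [435.8, 213.1]), ([370, 246, 28, 28, 631], [383.6, 259.7]), ([426, 252, 23, 26, 417], [437.8, 264.5])]
blue [([216, 187, 129, 38, 3881], [280.3, 205.5]), ([138, 229, 53, 36, 1303], [164.0, 246.3])]
yel [([156, 0, 87, 61, 4181], [197.2, 26.5]), ([240, 15, 29, 58, 163], [255.6, 33.0]), ([419, 199, 27, 31, 110], [426.9, 218.7]), ([286, 249, 24, 24, 169], [299.3, 260.7])]
dark [([226, 240, 29, 28, 286], [240.7, 253.9]), ([556, 288, 9, 112, 325], [560.2, 343.9]), ([0, 303, 74, 70, 1636], [39.8, 338.1])]
brown [ 569.5 -198.4]
yel [ 579.1 -340.2]
red [ 441.8 -200.7]
tub [ 447.9 -358.1]
cup [423.9  28. ]
mat [440.3 206.1]
wallR [ 649.2 -448.8]
wallL [641.1 291.2]
purple [ 576.5 -509.4]
```

View pics/crop.png

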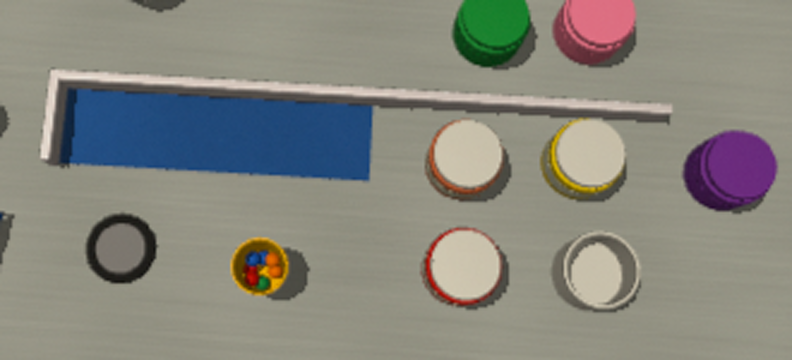

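```bash
python3 -m inch '[107,-267,0,-35,100,107,-267,0,-35,100,107,-267,0,-35,100,107,-267,0,-35,100,107,-267,0,-35,100,107,-267,0,-35,100,107,-267,0,-35,100,107,-267,0,-35,100]'
python3 -m inch '[107,-267,-50,-34.5,100,107,-267,-50,-34.5,100,107,-267,-50,-34.5,100,107,-267,-50,-34.5,100,107,-267,-50,-34.5,100,107,-267,-50,-34.5,100,107,-267,-50,-34.5,100,107,-267,-50,-34.5,100,107,-267,-50,-34.5,100]'
python3 - <<'E'
from h import *
s=robot.read_state(); print(s["t"],s["tool_pos"],s["orientation"],s["force"])
c=read_camera("top")
for u,v in[(216.3,217.9),(343.8,225),(345,194.5)]: print(ray(c,u,v,0))
c=read_camera("scene");print("cup scene",blobs(c,(12,130,90),(35,255,255),20))
print("mat dark",blobs(c,(0,0,0),(180,120,45),60)[:9])
for u,v,z in[(341.5,163,.075),(393,187,.003)]:print(ray(c,u,v,z))
g=c["image"][60:280,140:500];cv2.imwrite("pics/s1.png",cv2.resize(g,None,fx=2.2,fy=2.2,interpolation=cv2.INTER_CUBIC))
E
```

```text
t: 0.82
tool_pos: [0.3192, 0.2899, 0.2185]
orientation: [1.469, 2.775, -0.002]
force: [0.1, 0.6, 0.4]
opening: 0.0924
gripper_force: 0.0
t: 1.57
tool_pos: [0.424, 0.0262, 0.1679]
orientation: [-2.226, -2.215, 0.002]
force: [0.0, 1.0, 0.2]
opening: 0.093
gripper_force: 0.0
1.5667 [0.42397263 0.02615473 0.16788172] [-2.22599443e+00 -2.21495094e+00  1.67039033e-03] [0.01066746 1.04445503 0.2211393 ]
[539.5 289. ]
[544.  -90.6]
[636.8 -88.6]
cup scene [([332, 160, 19, 26, 358], [341.3, 171.8]), ([205, 193, 27, 16, 142], [219.9, 203.1])]
mat dark [([511, 0, 89, 56, 3309], [550.7, 22.1]), ([328, 85, 29, 47, 638], [340.8, 110.2]), ([381, 181, 24, 15, 81], [392.0, 190.0]), ([0, 249, 48, 11, 333], [22.9, 254.1]), ([58, 319, 91, 68, 1967], [107.9, 350.0]), ([522, 368, 81, 32, 1333], [561.7, 383.9])]
[413.1  31.1]
[436.8 208. ]
```

View pics/s1.png

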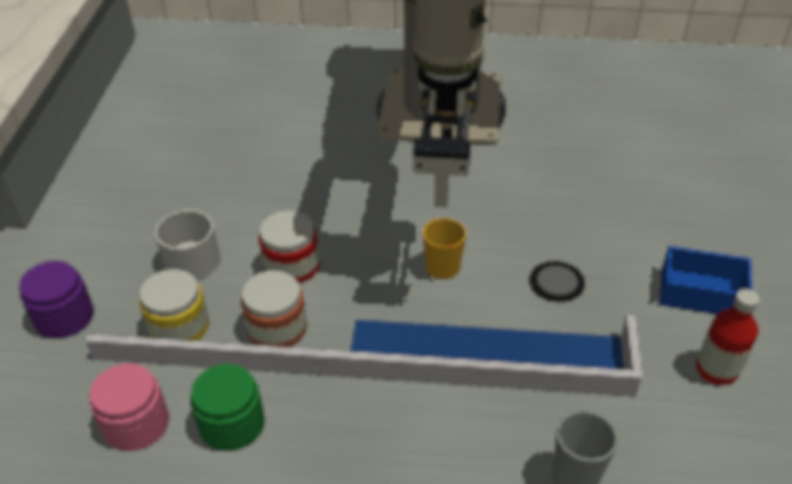

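The crop shows the fingers straight above the cup with the jars unmoved. I'll go down and grip the cup at its rim.

```bash
python3 -m inch '[0,0,-35,0,100,0,0,-70,0,100,0,0,-95,0,100,0,0,-105,0,100,0,0,-106,0,100,0,0,-106,0,50,0,0,-106,0,50,0,0,-106,0,50,0,0,-106,0,50,0,0,-106,0,50]' 6
python3 -m inch '[0,0,0,0,50,0,0,0,0,50,0,0,0,0,50,0,0,0,0,50]' 6
python3 -m inch '[0,0,30,0,50,0,0,60,0,50,0,0,80,0,50,0,0,100,0,50,0,0,100,0,50]' 6
python3 - <<'E'
from h import *
c=read_camera("scene")
g=c["image"][80:230,250:430];cv2.imwrite("pics/s2.png",cv2.resize(g,None,fx=4,fy=4,interpolation=cv2.INTER_CUBIC))
E
```

```text
t: 2.5
tool_pos: [0.4251, 0.028, 0.0639]
orientation: [2.22, 2.22, 0.002]
force: [-0.9, 0.3, 5.6]
opening: 0.0666
gripper_force: 6.0
t: 2.83
tool_pos: [0.4251, 0.0279, 0.0639]
orientation: [2.221, 2.22, 0.002]
force: [-1.6, 1.4, 6.6]
opening: 0.0665
gripper_force: 6.0
t: 3.25
tool_pos: [0.4267, 0.0278, 0.1672]
orientation: [2.218, 2.217, 0.007]
force: [1.0, -0.2, -0.9]
opening: 0.0665
gripper_force: 6.0
```

View pics/s2.png

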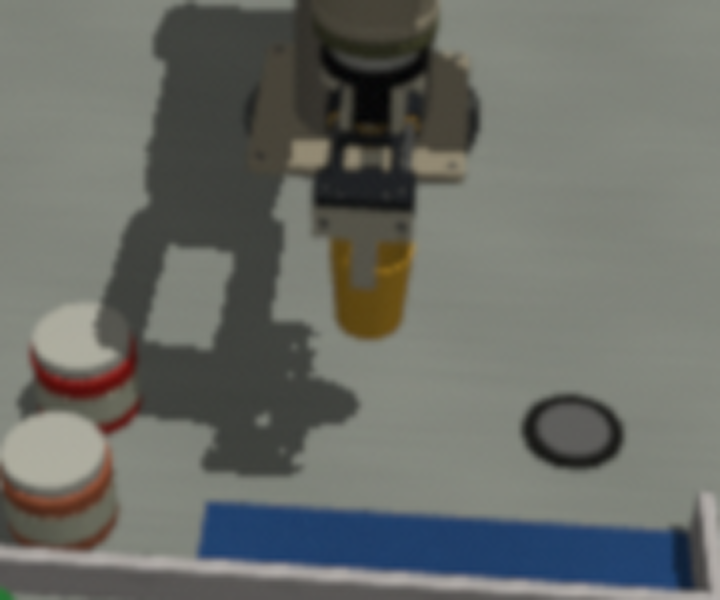

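```bash
python3 -m inch '[2,-30,15,0,50,4,-60,15,0,50,6,-90,15,0,50,8,-120,15,0,50,10,-150,15,0,50,12,-180,15,0,50,14,-210,15,0,50,16,-240,15,0,50,18,-265,15,0,50,18,-275,15,0,50]' 6
python3 -m inch '[2,-30,0,0,50,4,-60,0,0,50,6,-90,0,0,50,8,-120,0,0,50,8,-150,0,0,50,8,-180,0,0,50,8,-200,0,0,50,8,-208,0,0,50,8,-208,0,0,50,8,-208,0,0,50]' 6
python3 -m inch '[0,0,-20,0,50,0,0,-40,0,50,0,0,-60,0,50,0,0,-75,0,50,0,0,-75,0,50]' 6
python3 - <<'E'
from h import *
c=read_camera("scene");cv2.imwrite("pics/s3.png",cv2.resize(c["image"][100:260,110:320],None,fx=3,fy=3,interpolation=cv2.INTER_CUBIC))
c=read_camera("top");cv2.imwrite("pics/t3.png",cv2.resize(c["image"][180:330,350:550],None,fx=3,fy=3,interpolation=cv2.INTER_CUBIC))
a=cv2.imread("pics/s3.png");b=cv2.imread("pics/t3.png")
a=cv2.resize(a,(400,305));b=cv2.resize(b,(400,300));cv2.imwrite("pics/c3.png",np.hstack([a[:300],b]))
E
```

```text
t: 4.13
tool_pos: [0.441, -0.2495, 0.1754]
orientation: [-2.223, -2.217, 0.002]
force: [0.5, -0.3, -1.4]
opening: 0.0664
gripper_force: 6.0
t: 4.97
tool_pos: [0.4499, -0.4537, 0.1762]
orientation: [-2.22, -2.219, -0.001]
force: [0.1, 1.0, -1.1]
opening: 0.0667
gripper_force: 6.0
t: 5.38
tool_pos: [0.4488, -0.4509, 0.0981]
orientation: [-2.215, -2.218, -0.002]
force: [-0.4, 0.3, -2.1]
opening: 0.0664
gripper_force: 6.0
```

View pics/c3.png

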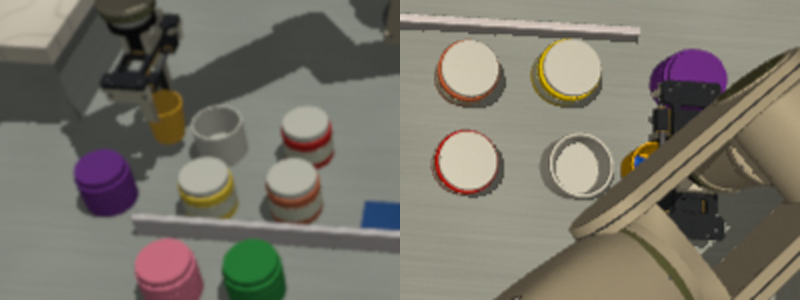

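The crop shows the cup hanging upright just on the -y side of the tub. Next I advance slowly so the tub rim tilts the cup about the finger axis.

```bash
python3 -m inch '[0,5,0,0,50,0,10,0,0,50,0,15,0,0,50,0,19,0,0,50,0,23,0,0,50,0,27,0,0,50,0,31,0,0,50,0,35,0,0,50,0,35,0,0,50]' 6
python3 - <<'E'
from h import *
s=robot.read_state();print(s["force"],s["wrist_torque"])
c=read_camera("scene");a=cv2.resize(c["image"][110:230,140:300],(400,300),interpolation=cv2.INTER_CUBIC)
c=read_camera("top");b=cv2.resize(c["image"][190:310,370:530],(400,300),interpolation=cv2.INTER_CUBIC)
cv2.imwrite("pics/c4.png",np.hstack([a,b]))
E
```

```text
t: 6.23
tool_pos: [0.4504, -0.4196, 0.103]
orientation: [2.221, 2.221, 0.0]
force: [1.4, -1.6, -0.0]
opening: 0.0662
gripper_force: 6.0
[ 1.44356285 -1.58907782 -0.02109858] [-0.33182298 -0.11425387 -0.0247064 ]
```

View pics/c4.png

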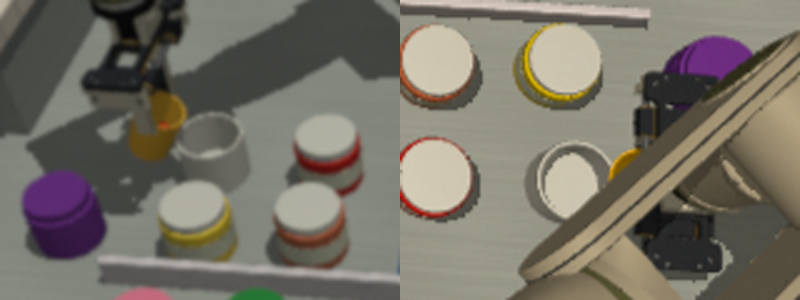

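The cup is tilting about the fingers and the tub hasn't moved. Carrying on.

```bash
python3 -m inch '[0,6,0,0,50,0,12,0,0,50,0,18,0,0,50,0,24,0,0,50,0,30,0,0,50,0,36,0,0,50,0,42,0,0,50,0,47,0,0,50,0,52,0,0,50,0,54,0,0,50]' 6
python3 -m inch '[0,0,-4,0,50,0,0,-8,0,50,0,2,-12,0,50,0,2,-16,0,50,0,2,-18,0,50,0,2,-18,0,50,0,2,-18,0,50,0,2,-18,0,50,0,2,-18,0,50,0,2,-18,0,50]' 6
python3 - <<'E'
from h import *
s=robot.read_state();print(s["force"],s["wrist_torque"])
c=read_camera("scene");a=cv2.resize(c["image"][110:230,140:300],(400,300),interpolation=cv2.INTER_CUBIC)
c=read_camera("top");b=cv2.resize(c["image"][190:310,370:530],(400,300),interpolation=cv2.INTER_CUBIC)
cv2.imwrite("pics/c5.png",np.hstack([a,b]))
E
```

```text
t: 7.17
tool_pos: [0.4501, -0.365, 0.1025]
orientation: [-2.221, -2.222, -0.0]
force: [-0.8, -0.9, 0.5]
opening: 0.0667
gripper_force: 6.0
t: 8.0
tool_pos: [0.4501, -0.3644, 0.0849]
orientation: [2.221, 2.221, -0.001]
force: [-1.0, 0.2, 1.3]
opening: 0.0665
gripper_force: 6.0
[-0.97668782  0.15114663  1.33938151] [ 0.01231276  0.18592106 -0.04963547]
```

View pics/c5.png

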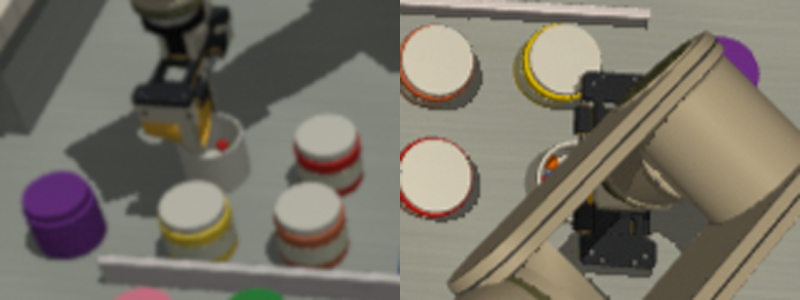

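The cup lies tilted past horizontal on the tub rim, and candy is visible in the tub. I'll shake it gently, then lift.

```bash
python3 -m inch '[0,3,0,0,50,0,-3,0,0,50,0,3,0,0,50,0,-3,0,0,50,0,3,0,0,50,0,0,0,0,50,0,0,0,0,50,0,0,0,0,50,0,0,0,0,50,0,0,0,0,50]' 6
python3 -m inch '[0,0,15,0,50,0,0,30,0,50,0,0,60,0,50,0,0,80,0,50,0,0,100,0,50,0,0,100,0,50]' 6
python3 -m inch '[0,30,0,0,50,0,60,0,0,50,0,90,0,0,50,0,120,0,0,50,0,150,0,0,50,0,180,0,0,50,0,210,0,0,50,0,240,0,0,50,0,270,0,0,50,0,270,0,0,50]' 6
python3 - <<'E'
from h import *
s=robot.read_state();print(s["force"])
c=read_camera("scene");a=cv2.resize(c["image"][60:240,140:380],(400,300),interpolation=cv2.INTER_CUBIC)
c=read_camera("top");b=cv2.resize(c["image"][190:310,340:500],(400,300),interpolation=cv2.INTER_CUBIC)
cv2.imwrite("pics/c6.png",np.hstack([a,b]))
E
```

```text
t: 8.93
tool_pos: [0.4501, -0.364, 0.0847]
orientation: [2.221, 2.221, -0.0]
force: [-0.1, 2.2, 1.1]
opening: 0.0664
gripper_force: 6.0
t: 9.43
tool_pos: [0.4519, -0.366, 0.1897]
orientation: [2.216, 2.216, -0.0]
force: [1.1, -1.0, -0.9]
opening: 0.0664
gripper_force: 6.0
t: 10.27
tool_pos: [0.4496, -0.0898, 0.1834]
orientation: [-2.216, -2.223, -0.001]
force: [-0.6, 0.0, -0.6]
opening: 0.0663
gripper_force: 6.0
[-5.67453330e-01  5.03916935e-04 -6.27856862e-01]
```

View pics/c6.png

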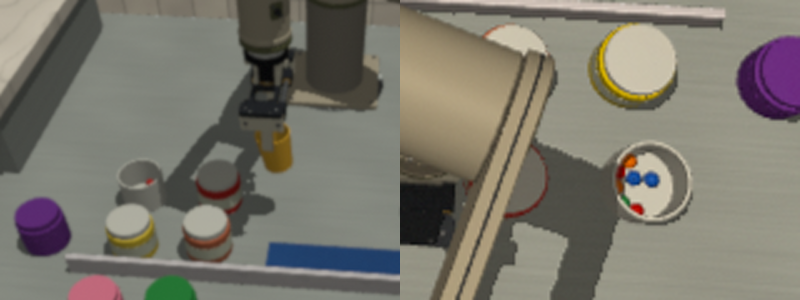

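The cup swung back upright under gravity and the candy is in the tub, at about (650,180) in the right-hand crop. Now the cup goes onto the mat.

```bash
python3 -m inch '[-2,30,0,0,50,-4,70,0,0,50,-6,110,0,0,50,-8,150,0,0,50,-10,190,0,0,50,-11,230,0,0,50,-11,265,0,0,50,-11,290,0,0,50,-11,301,0,0,50,-11,301,0,0,50]' 6
python3 -m inch '[0,0,-25,0,50,0,0,-50,0,50,0,0,-75,0,50,0,0,-90,0,50,0,0,-100,0,50,0,0,-105,0,50,0,0,-108,0,50,0,0,-108,0,50,0,0,-108,0,50,0,0,-108,0,50]' 6
python3 - <<'E'
from h import *
c=read_camera("scene");a=cv2.resize(c["image"][130:220,330:450],(400,300),interpolation=cv2.INTER_CUBIC)
c=read_camera("top");b=cv2.resize(c["image"][200:290,180:300],(400,300),interpolation=cv2.INTER_CUBIC)
cv2.imwrite("pics/c7.png",np.hstack([a,b]))
print(blobs(read_camera("scene"),(12,130,90),(35,255,255),20))
E
```

```text
t: 11.2
tool_pos: [0.4393, 0.2079, 0.184]
orientation: [-2.219, -2.223, 0.001]
force: [0.7, -0.8, -1.0]
opening: 0.0662
gripper_force: 6.0
t: 12.03
tool_pos: [0.4401, 0.2072, 0.0779]
orientation: [2.221, 2.221, 0.003]
force: [-1.3, 0.4, -0.5]
opening: 0.0661
gripper_force: 6.0
[([387, 169, 20, 22, 209], [394.1, 180.6]), ([205, 193, 27, 16, 144], [219.8, 203.1])]
```

View pics/c7.png

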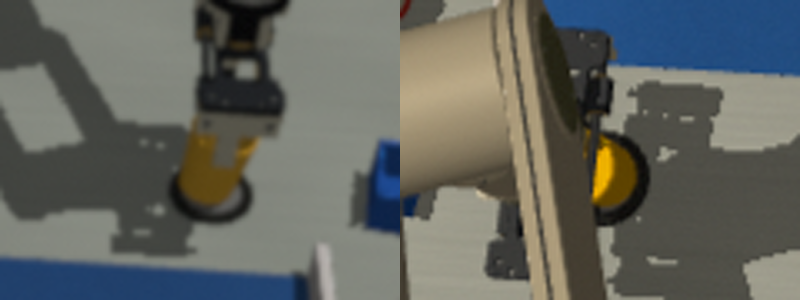

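The cup leans about 20° with its foot towards -y. I'll touch the foot edge on the mat and swing the rim back over it to stand it upright.

```bash
python3 -m inch '[0,14,0,0,50,0,27,0,0,50,0,27,0,0,50,0,27,-5,0,50,0,27,-7,0,50,0,22,-7,0,50,0,16,-7.5,0,50,0,10,-8,0,50,0,5,-9,0,50,0,0,-10,0,50]' 6
python3 -m inch '[0,0,0,0,50,0,0,0,0,50,0,0,0,0,50]' 6
python3 - <<'E'
from h import *
c=read_camera("scene");a=cv2.resize(c["image"][130:220,330:450],(400,300),interpolation=cv2.INTER_CUBIC)
c=read_camera("top");b=cv2.resize(c["image"][200:290,180:300],(400,300),interpolation=cv2.INTER_CUBIC)
cv2.imwrite("pics/c8.png",np.hstack([a,b]))
E
```

```text
t: 13.02
tool_pos: [0.4402, 0.2069, 0.0678]
orientation: [2.222, 2.22, 0.004]
force: [-0.3, 2.7, 8.0]
opening: 0.0663
gripper_force: 6.0
t: 13.27
tool_pos: [0.4401, 0.2068, 0.0676]
orientation: [2.222, 2.22, 0.003]
force: [0.5, 1.7, 5.8]
opening: 0.0659
gripper_force: 6.0
```

View pics/c8.png

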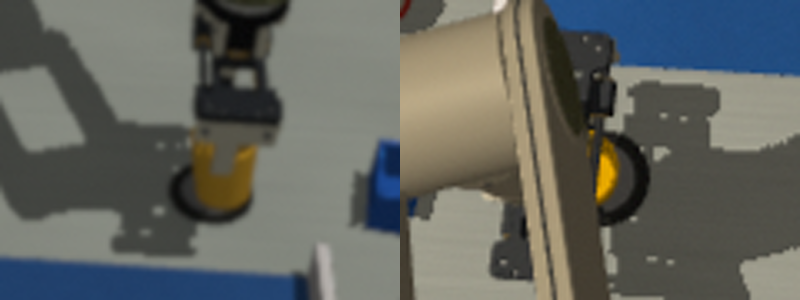

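The cup now stands upright on the mat. Releasing it and lifting, then a check of all positions.

```bash
python3 -m inch '[0,0,0,0,72,0,0,0,0,80,0,0,0,0,95,0,0,0,0,100,0,0,30,0,100,0,0,60,0,100,0,0,100,0,100,0,0,132,0,100,0,0,132,0,100]' 6
python3 -m inch '[-30,40,0,0,50,-60,70,0,0,0,-60,100,0,0,0,-60,130,0,0,0,-60,150,0,0,0,-60,150,0,0,0]'
cat > m.py <<'E'
from h import *
c=read_camera("top");s=robot.read_state();print(s["t"],np.round(s["tool_pos"],4))
for b,ce in blobs(c,(0,0,150),(180,70,255),250):
    x,y,w,hh,a=b
    if 300<a<1200 and w<40 and y>150: u,v=x+(w-1)/2,y+(hh-1)/2; print("white",b,ray(c,u,v,.08))
h=cv2.cvtColor(c["image"],cv2.COLOR_BGR2HSV)
E
cat >> m.py <<'E'
c2=read_camera("scene")
cv2.imwrite("pics/m.png",np.hstack([cv2.resize(c["image"][150:300,200:520],(533,250)),cv2.resize(c2["image"][140:260,340:462],(254,250))]))
cv2.imwrite("pics/tf.png",c["image"]);cv2.imwrite("pics/sf.png",c2["image"])
E
python3 m.py; cp pics/m.png pics/m1.png
```

```text
t: 14.12
tool_pos: [0.4426, 0.2082, 0.2063]
orientation: [2.218, 2.218, 0.015]
force: [0.8, 0.2, 0.8]
opening: 0.0932
gripper_force: 0.0
t: 14.62
tool_pos: [0.3781, 0.3599, 0.1979]
orientation: [-2.217, -2.224, 0.0]
force: [0.6, -0.3, 0.3]
opening: 0.0577
gripper_force: 0.0
14.6667 [0.3783 0.3581 0.1977]
```

View pics/m1.png

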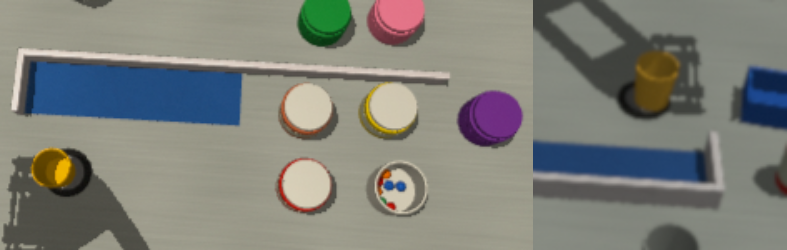

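The top view shows the tub with candy, jars unmoved, and the cup on the mat. I have few pictures left, so I'll measure by numbers from here.

```bash
cat > m.py <<'E'
from h import *
def circ(c,mask,z):
    n,_,s,ce=cv2.connectedComponentsWithStats(mask);out=[]
    for i in range(1,n):
        x,y,w,h,a=s[i]
        if a>250 and 20<w<40 and 20<h<40: out.append((round(x+(w-1)/2,1),round(y+(h-1)/2,1),int(w),int(h),int(a),ray(c,x+(w-1)/2,y+(h-1)/2,z)))
    return out
c=read_camera("top");s=robot.read_state();print(round(s["t"],1),np.round(s["tool_pos"],4),np.round(s["force"],1))
I=c["image"];H=cv2.cvtColor(I,cv2.COLOR_BGR2HSV)
m=cv2.inRange(H,(0,0,165),(180,75,255));m[:150]=0;m[300:]=0;m[:,500:]=0
for o in circ(c,m,.08):print("lid",o)
for n,lo,hi in(("brown",(4,90,70),(12,255,255)),("yel",(20,120,90),(35,255,255)),("red",(174,120,80),(180,255,255))):
    print(n,[(b,ce) for b,ce in blobs(c,lo,hi,12) if 195<ce[1]<300])
print("blue",[b for b in blobs(c,(100,150,60),(125,255,255),8)])
E
python3 m.py; python3 - <<'E'
from h import *
c=read_camera("top");
for b,ce in blobs(c,(15,120,60),(35,255,255),60):
    if 200<ce[0]<280 and ce[1]>200: print("cup top",b,ce,ray(c,b[0]+b[2]/2,b[1]+b[3]/2,.08))
c=read_camera("scene");h=cv2.cvtColor(c["image"],cv2.COLOR_BGR2HSV);m=cv2.inRange(h,np.array((12,110,60)),np.array((35,255,255)))[150:230,370:430]
for i in range(0,80,3):
    k=np.flatnonzero(m[i]); 
    if len(k):print(150+i,370+k[0],370+k[-1],(740+k[0]+k[-1])/2)
print(c["extrinsics"])
for u,v,z in [(0.44,0.206,.005),(.44,.206,.08)]:
    p=c["extrinsics"]@[u,v,z,1];q=c["K"]@p[:3];print(q[:2]/q[2])
E
```

```text
14.8 [0.3788 0.3564 0.1979] [ 0.9 -0.4  0.1]
lid (np.float64(384.5), np.float64(213.5), 28, 28, 614, array([ 571. , -199.7]))
lid (np.float64(436.0), np.float64(213.5), 29, 28, 623, array([ 580.7, -342.9]))
lid (np.float64(383.5), np.float64(260.0), 28, 29, 653, array([ 441.9, -202. ]))
lid (np.float64(440.5), np.float64(261.5), 32, 32, 405, array([ 448.4, -357. ]))
brown [([170, 196, 14, 13, 27], [178.0, 203.1]), ([369, 200, 31, 31, 120], [378.8, 220.8]), ([366, 257, 3, 11, 12], [367.1, 262.2]), ([369, 269, 12, 8, 15], [374.3, 273.6])]
yel [([418, 201, 31, 30, 149], [426.9, 220.3]), ([416, 219, 15, 14, 26], [421.0, 227.0]), ([218, 238, 27, 24, 456], [231.6, 250.1])]
red []
blue [([216, 187, 129, 38, 3879], [280.3, 205.5]), ([159, 232, 32, 33, 670], [175.1, 248.0]), ([143, 234, 8, 5, 34], [146.4, 236.1]), ([155, 234, 5, 6, 17], [157.1, 236.4]), ([154, 255, 2, 4, 8], [154.5, 256.5]), ([431, 259, 5, 5, 21], [433.0, 261.0]), ([438, 260, 5, 5, 20], [440.1, 261.6])]
cup top [218, 238, 28, 25, 519] [231.4, 250.8] [439.5 213.3]
165 394 402 398.0
168 390 408 399.0
171 389 410 399.5
174 389 409 399.0
177 389 408 398.5
180 389 407 398.0
183 389 406 397.5
186 389 404 396.5
189 389 404 396.5
192 394 401 397.5
[[-0.10188549  0.99476912 -0.00733093  0.0802076 ]
 [ 0.73485278  0.07029327 -0.67457412 -0.36636569]
 [-0.67053019 -0.07411647 -0.73817072  1.62232674]
 [ 0.          0.          0.          1.        ]]
[392.51039686 187.23027835]
[395.51210883 171.01735479]
```

Cup is upright at about 11 mm from the mat centre. Now the brown jar: approach behind it with the fingers 44 mm apart, as a cradle.

```bash
python3 -m inch '[12,-38,0,0,47,24,-76,0,0,47,36,-114,0,0,47,48,-152,0,0,47,60,-190,0,0,47,72,-228,0,0,47,84,-266,0,0,47,96,-304,0,0,47,96,-310,0,0,47]' 20
python3 -m inch '[12,-38,0,0,47,24,-76,0,0,47,36,-114,0,0,47,48,-152,0,0,47,60,-190,0,0,47,72,-228,0,0,47,84,-266,0,0,47,96,-300,0,0,47,96,-303,0,0,47,96,-303,0,0,47]'
python3 -m inch '[0,0,-38,0,47,0,0,-76,0,47,0,0,-110,0,47,0,0,-140,0,47,0,0,-165,0,47,0,0,-178,0,47,0,0,-183,0,47,0,0,-183,0,47]'
python3 m.py
```

```text
t: 15.62
tool_pos: [0.4761, 0.0407, 0.1989]
orientation: [2.226, 2.213, -0.001]
force: [0.9, -0.4, -0.2]
opening: 0.0438
gripper_force: 0.0
t: 16.45
tool_pos: [0.5702, -0.2583, 0.1978]
orientation: [-2.225, -2.216, 0.001]
force: [0.2, 0.4, -0.0]
opening: 0.0437
gripper_force: 0.0
t: 17.12
tool_pos: [0.5705, -0.255, 0.0151]
orientation: [-2.22, -2.221, 0.001]
force: [-0.2, 0.2, -0.2]
opening: 0.0437
gripper_force: 0.0
17.2 [ 0.5716 -0.2558  0.0168] [0.5 0.3 0.2]
brown [([170, 200, 13, 9, 21], [176.8, 205.0]), ([369, 200, 13, 24, 51], [371.6, 211.8]), ([381, 227, 12, 4, 28], [386.1, 228.9])]
yel [([424, 215, 9, 23, 52], [426.3, 226.0]), ([444, 237, 9, 7, 14], [447.4, 240.4]), ([218, 238, 27, 25, 446], [231.7, 250.1])]
red []
blue [([216, 187, 129, 38, 3880], [280.3, 205.5]), ([138, 229, 53, 36, 1302], [164.0, 246.3]), ([438, 259, 5, 6, 20], [440.2, 261.5])]
```

```bash
python3 -m inch '[0,8,0,0,47,3,18,0,0,47,6,28,0,0,47,9,38,0,0,47,12,48,0,0,47,15,58,0,0,47,18,68,0,0,47,20,78,0,0,47,21,88,0,0,47,21,98,0,0,47]'
python3 -m inch '[0,15,0,0,47,0,30,0,0,47,0,45,0,0,47,0,60,0,0,47,-1,75,0,0,47,-1,90,0,0,47,-1,105,0,0,47,-1,120,0,0,47,-2,135,0,0,47,-2,150,0,0,47]'
python3 -m inch '[0,15,0,0,47,0,30,0,0,47,0,45,0,0,47,0,60,0,0,47,-1,75,0,0,47,-1,90,0,0,47,-1,105,0,0,47,-1,120,0,0,47,-2,135,0,0,47,-2,150,0,0,47]'
python3 -m inch '[0,12,0,0,47,0,24,0,0,47,0,36,0,0,47,0,46,0,0,47,0,54,0,0,47,0,59,0,0,47,0,59,0,0,47]'
python3 m.py
```

```text
t: 18.0
tool_pos: [0.5938, -0.1574, 0.0172]
orientation: [2.219, 2.22, 0.002]
force: [-0.2, -4.9, 6.5]
opening: 0.0436
gripper_force: 3.1
t: 18.83
tool_pos: [0.5911, -0.0069, 0.017]
orientation: [2.219, 2.22, 0.002]
force: [0.7, -6.2, 5.5]
opening: 0.0434
gripper_force: 3.2
t: 19.67
tool_pos: [0.5885, 0.1433, 0.0168]
orientation: [2.22, 2.221, 0.001]
force: [0.2, -6.2, 5.8]
opening: 0.0436
gripper_force: 3.4
t: 20.25
tool_pos: [0.588, 0.2029, 0.0161]
orientation: [-2.22, -2.223, -0.002]
force: [0.7, 0.4, 0.4]
opening: 0.044
gripper_force: 0.0
20.3 [0.5877 0.2025 0.0157] [ 0.1 -0.3  0.1]
lid (np.float64(441.0), np.float64(226.5), 29, 28, 633, array([ 545. , -357.2]))
lid (np.float64(383.5), np.float64(260.0), 28, 29, 653, array([ 441.9, -202. ]))
lid (np.float64(440.5), np.float64(262.0), 32, 31, 393, array([ 447.1, -357. ]))
brown [([213, 204, 12, 10, 26], [218.6, 209.6]), ([366, 262, 15, 15, 21], [371.8, 270.3])]
yel [([423, 213, 31, 32, 143], [431.3, 232.6]), ([420, 227, 11, 18, 24], [423.1, 236.7])]
red []
blue [([252, 189, 93, 36, 2793], [298.0, 206.5]), ([216, 211, 8, 7, 32], [218.4, 215.0]), ([138, 229, 38, 35, 900], [157.0, 245.7]), ([431, 259, 5, 5, 21], [433.0, 261.0]), ([438, 260, 5, 5, 20], [440.1, 261.6])]
```

The brown jar is parked. The yellow jar was knocked to (545,-357), so I'm going behind it.

```bash
python3 -m inch '[0,-15,0,0,47,0,-20,30,0,47,0,-45,70,0,47,0,-80,100,0,47,0,-120,110,0,47,0,-160,110,0,47,0,-200,110,0,47,0,-240,110,0,47,0,-280,110,0,47,0,-310,110,0,47]'
python3 -m inch '[-5,-40,0,0,47,-10,-80,0,0,47,-15,-120,0,0,47,-20,-160,0,0,47,-25,-200,0,0,47,-30,-240,0,0,47,-38,-275,0,0,47,-43,-300,0,0,47,-43,-304,0,0,47,-43,-304,0,0,47]'
python3 -m inch '[0,0,-30,0,47,0,0,-60,0,47,0,0,-85,0,47,0,0,-103,0,47,0,0,-109,0,47,0,0,-109,0,47]'
python3 m.py
```

```text
t: 21.13
tool_pos: [0.5868, -0.1128, 0.1253]
orientation: [-2.223, -2.219, 0.001]
force: [0.3, 0.3, -0.7]
opening: 0.0437
gripper_force: 0.0
t: 21.97
tool_pos: [0.5433, -0.415, 0.1248]
orientation: [-2.224, -2.217, -0.0]
force: [-0.2, 0.6, 0.2]
opening: 0.0437
gripper_force: 0.0
t: 22.47
tool_pos: [0.5438, -0.4104, 0.014]
orientation: [-2.217, -2.219, -0.0]
force: [0.3, 0.5, -0.3]
opening: 0.0437
gripper_force: 0.0
22.5 [ 0.5449 -0.4116  0.0162] [ 0.9 -0.   0.3]
lid (np.float64(438.0), np.float64(224.5), 23, 24, 305, array([ 550. , -348.9]))
lid (np.float64(383.5), np.float64(260.0), 28, 29, 651, array([ 441.9, -202. ]))
brown [([213, 185, 31, 29, 125], [233.0, 204.8]), ([170, 204, 9, 5, 13], [174.8, 206.2]), ([366, 260, 15, 17, 25], [371.5, 269.8]), ([391, 264, 8, 11, 13], [395.2, 269.5])]
yel [([423, 213, 14, 27, 89], [426.7, 227.3]), ([420, 227, 7, 16, 19], [421.8, 235.0]), ([218, 238, 26, 25, 424], [231.6, 249.9])]
red []
blue [([233, 188, 112, 37, 3071], [293.5, 206.3]), ([216, 211, 13, 7, 40], [219.7, 215.4]), ([138, 229, 53, 36, 1302], [164.0, 246.3])]
```

```bash
python3 -m inch '[0,8,0,0,47,3,18,0,0,47,6,28,0,0,47,9,38,0,0,47,12,48,0,0,47,15,58,0,0,47,18,68,0,0,47,21,78,0,0,47,24,88,0,0,47,27,98,0,0,47]'
python3 -m inch '[3,12,0,0,47,6,24,0,0,47,9,36,0,0,47,12,48,0,0,47,15,60,0,0,47,18,74,0,0,47,20,88,0,0,47,20,102,0,0,47,20,116,0,0,47,20,130,0,0,47]'
python3 -m inch '[0,15,0,0,47,0,30,0,0,47,0,45,0,0,47,0,60,0,0,47,-1,75,0,0,47,-1,90,0,0,47,-1,105,0,0,47,-1,120,0,0,47,-2,135,0,0,47,-2,150,0,0,47]'
python3 -m inch '[0,15,0,0,47,0,30,0,0,47,0,45,0,0,47,0,60,0,0,47,0,75,0,0,47,0,90,0,0,47,0,105,0,0,47,0,120,0,0,47,0,132,0,0,47,0,140,0,0,47]'
python3 -m inch '[0,4,0,0,47,0,5,0,0,47,0,5,0,0,47]'
python3 m.py
```

```text
t: 23.35
tool_pos: [0.5724, -0.314, 0.0167]
orientation: [2.221, 2.221, -0.0]
force: [-0.1, -5.5, 4.3]
opening: 0.0436
gripper_force: 2.8
t: 24.18
tool_pos: [0.592, -0.1835, 0.0165]
orientation: [-2.221, -2.221, 0.0]
force: [-0.5, -4.5, 3.3]
opening: 0.0438
gripper_force: 2.7
t: 25.02
tool_pos: [0.5898, -0.0335, 0.0165]
orientation: [-2.221, -2.221, 0.0]
force: [-0.5, -4.3, 3.2]
opening: 0.0438
gripper_force: 2.5
t: 25.85
tool_pos: [0.5896, 0.1068, 0.0165]
orientation: [-2.22, -2.222, 0.001]
force: [0.3, -4.7, 4.3]
opening: 0.0439
gripper_force: 2.8
t: 26.1
tool_pos: [0.5896, 0.1105, 0.0162]
orientation: [-2.22, -2.221, 0.0]
force: [-0.7, 0.0, -1.1]
opening: 0.0438
gripper_force: 0.0
26.1 [0.5895 0.1103 0.016 ] [-0.3 -0.4  0.2]
lid (np.float64(383.5), np.float64(260.0), 28, 29, 653, array([ 441.9, -202. ]))
lid (np.float64(440.5), np.float64(261.5), 32, 32, 399, array([ 448.4, -357. ]))
brown [([236, 190, 8, 21, 60], [240.0, 201.1]), ([170, 193, 14, 16, 30], [178.7, 201.3]), ([366, 257, 15, 20, 27], [370.8, 268.3])]
yel [([244, 200, 17, 16, 43], [251.1, 210.4])]
red []
blue [([243, 190, 4, 4, 11], [244.5, 191.0]), ([289, 192, 56, 33, 1661], [316.6, 207.6]), ([236, 209, 21, 11, 105], [246.0, 215.6]), ([138, 229, 53, 36, 1302], [164.0, 246.3]), ([431, 259, 5, 5, 21], [433.0, 261.0]), ([438, 260, 5, 5, 20], [440.1, 261.6])]
```

```bash
python3 -m inch '[0,-15,0,0,47,0,-20,30,0,47,0,-40,70,0,47,-5,-65,100,0,47,-20,-90,110,-7,47,-45,-115,110,-14,47,-70,-140,110,-21,47,-95,-165,110,-28,47,-115,-190,110,-35,47,-130,-200,110,-42,47]'
python3 -m inch '[-12,-18,0,-7,47,-24,-36,0,-14,47,-36,-54,0,-21,47,-48,-72,0,-28,47,-60,-90,0,-35,47,-72,-106,0,-42,47,-74,-112,0,-48,47,-74,-112,0,-48,47,-74,-112,0,-48,47]'
python3 -m inch '[0,0,-30,0,47,0,0,-60,0,47,0,0,-85,0,47,0,0,-103,0,47,0,0,-109,0,47,0,0,-109,0,47]'
python3 m.py
```

```text
t: 26.98
tool_pos: [0.458, -0.0922, 0.126]
orientation: [-2.875, -1.266, 0.001]
force: [0.3, -0.6, 0.4]
opening: 0.0438
gripper_force: 0.0
t: 27.73
tool_pos: [0.3858, -0.202, 0.1263]
orientation: [-3.141, -0.002, 0.0]
force: [0.4, 0.3, -0.7]
opening: 0.0437
gripper_force: 0.0
t: 28.23
tool_pos: [0.3849, -0.2003, 0.0158]
orientation: [-3.139, -0.005, 0.005]
force: [0.2, 0.1, -1.2]
opening: 0.0435
gripper_force: 0.0
28.3 [ 0.3859 -0.2012  0.0174] [-0.1 -0.6 -0.6]
brown [([213, 185, 31, 29, 126], [233.0, 204.7]), ([181, 192, 3, 9, 12], [182.1, 195.9]), ([170, 200, 13, 9, 21], [177.0, 204.7])]
yel [([244, 187, 32, 29, 119], [262.5, 207.1]), ([218, 238, 26, 25, 410], [231.8, 249.9])]
red []
blue [([240, 188, 8, 6, 21], [243.8, 190.0]), ([268, 190, 77, 35, 2052], [310.1, 207.2]), ([216, 211, 13, 7, 40], [220.0, 215.3]), ([233, 210, 28, 10, 110], [246.1, 215.9]), ([138, 229, 53, 36, 1302], [164.0, 246.3]), ([431, 259, 5, 5, 21], [433.0, 261.0]), ([438, 259, 5, 6, 21], [440.1, 261.4])]
```

```bash
python3 -m inch '[8,0,0,0,47,18,0,0,0,47,30,0,0,0,47,42,0,0,0,47,54,0,0,0,47,66,0,0,0,47,78,0,0,0,47,90,0,0,0,47,102,0,0,0,47,114,0,0,0,47]'
python3 -m inch '[11,0,0,0,47,22,0,0,0,47,32,0,0,0,47,40,0,0,0,47,45,0,0,0,47,46,0,0,0,47,46,0,0,0,47]'
python3 -m inch '[-15,0,0,0,47,-25,0,20,0,47,-25,0,60,0,47,-25,0,100,7,47,-5,-12,110,14,47,15,-24,110,21,47,30,-36,110,28,47,46,-48,110,35,47,46,-56,110,42,47,46,-56,110,48,47]'
python3 -m inch '[0,0,0,7,47,0,0,0,14,47,0,0,0,21,47,0,0,0,28,47,0,0,0,35,47,0,0,0,42,47,0,0,0,42,47]'
python3 m.py
```

```text
t: 29.12
tool_pos: [0.5021, -0.2022, 0.0192]
orientation: [3.141, 0.001, 0.003]
force: [-1.7, 0.1, -0.5]
opening: 0.0438
gripper_force: 1.0
t: 29.7
tool_pos: [0.547, -0.2022, 0.0183]
orientation: [3.141, 0.001, 0.002]
force: [0.3, 1.3, -0.5]
opening: 0.0435
gripper_force: 0.0
t: 30.53
tool_pos: [0.5926, -0.2597, 0.1278]
orientation: [2.866, 1.285, 0.001]
force: [-0.4, 0.0, 0.3]
opening: 0.0437
gripper_force: 0.0
t: 31.12
tool_pos: [0.592, -0.2581, 0.1279]
orientation: [2.215, 2.228, 0.0]
force: [-0.3, 1.1, -1.0]
opening: 0.0434
gripper_force: 0.0
31.2 [ 0.592  -0.2581  0.1279] [-0.2  0.5  0.4]
brown [([213, 185, 31, 29, 124], [232.9, 204.7]), ([170, 200, 12, 9, 19], [176.5, 205.0]), ([369, 206, 5, 10, 14], [370.4, 211.2])]
yel [([244, 187, 32, 29, 126], [262.9, 207.2]), ([218, 238, 27, 25, 439], [231.7, 250.0])]
red []
blue [([240, 188, 8, 6, 22], [243.8, 190.1]), ([266, 190, 79, 35, 2110], [309.2, 207.3]), ([233, 209, 29, 11, 113], [246.2, 215.8]), ([216, 211, 13, 7, 41], [219.9, 215.4]), ([138, 229, 53, 36, 1301], [164.0, 246.3]), ([440, 260, 3, 5, 9], [441.2, 262.1])]
```

```bash
python3 -m inch '[0,0,-30,0,47,0,0,-60,0,47,0,0,-85,0,47,0,0,-103,0,47,0,0,-111,0,47,0,0,-111,0,47]'
python3 -m inch '[0,8,0,0,47,0,18,0,0,47,0,30,0,0,47,0,42,0,0,47,0,54,0,0,47,0,66,0,0,47,0,78,0,0,47,-1,92,0,0,47,-1,106,0,0,47,-1,120,0,0,47]'
python3 -m inch '[0,15,0,0,47,0,30,0,0,47,0,45,0,0,47,0,60,0,0,47,-1,75,0,0,47,-1,90,0,0,47,-1,105,0,0,47,-1,120,0,0,47,-2,135,0,0,47,-2,147,0,0,47]'
python3 -m inch '[0,8,0,0,47,0,12,0,0,47,0,12,0,0,47]'
python3 -m inch '[0,-15,0,0,47,0,-20,30,0,47,0,-40,70,0,47,-5,-65,100,0,47,-20,-90,110,-7,47,-45,-125,110,-14,47,-70,-160,110,-21,47,-95,-195,110,-28,47,-115,-225,110,-35,47,-130,-240,110,-42,47]'
python3 m.py
```

```text
t: 31.67
tool_pos: [0.5903, -0.2571, 0.014]
orientation: [-2.222, -2.215, 0.002]
force: [-0.0, 0.1, -0.5]
opening: 0.0439
gripper_force: 0.0
t: 32.5
tool_pos: [0.5916, -0.1371, 0.0175]
orientation: [2.22, 2.22, 0.0]
force: [-0.2, -5.7, 5.1]
opening: 0.0439
gripper_force: 3.1
t: 33.33
tool_pos: [0.5888, 0.0106, 0.017]
orientation: [2.221, 2.222, -0.0]
force: [-0.2, -5.2, 4.3]
opening: 0.0435
gripper_force: 2.9
t: 33.58
tool_pos: [0.5887, 0.0223, 0.0164]
orientation: [-2.22, -2.222, -0.0]
force: [0.4, -0.9, -0.5]
opening: 0.0437
gripper_force: 0.0
t: 34.42
tool_pos: [0.4565, -0.2216, 0.1259]
orientation: [-2.874, -1.265, 0.002]
force: [-0.1, -0.5, -0.8]
opening: 0.044
gripper_force: 0.0
34.5 [ 0.4549 -0.2229  0.1257] [ 1.5 -2.2 -0.3]
brown [([213, 185, 31, 29, 125], [233.0, 204.7]), ([170, 192, 14, 17, 32], [178.9, 201.2])]
yel [([244, 187, 31, 29, 118], [262.3, 207.3]), ([218, 238, 26, 25, 417], [231.7, 249.9])]
red []
blue [([240, 188, 8, 6, 22], [243.8, 190.1]), ([273, 190, 6, 5, 18], [275.3, 191.6]), ([297, 192, 48, 33, 1186], [324.2, 208.2]), ([233, 209, 29, 11, 112], [246.2, 215.9]), ([216, 211, 13, 7, 40], [219.7, 215.4]), ([268, 213, 22, 9, 78], [276.8, 218.0]), ([138, 229, 53, 36, 1301], [164.0, 246.3])]
```

```bash
python3 -m inch '[-15,-10,0,-7,47,-30,-25,0,-14,47,-45,-45,0,-21,47,-60,-70,0,-28,47,-66,-95,0,-35,47,-66,-120,0,-42,47,-66,-139,0,-48,47,-66,-139,0,-48,47,-66,-139,0,-48,47]'
python3 -m inch '[0,0,-30,0,47,0,0,-60,0,47,0,0,-85,0,47,0,0,-103,0,47,0,0,-109,0,47,0,0,-109,0,47]'
python3 -m inch '[6,0,0,0,47,12,0,0,0,47,20,0,0,0,47,28,0,0,0,47,36,0,0,0,47,44,0,0,0,47,52,0,0,0,47,60,0,0,0,47,68,0,0,0,47,76,0,0,0,47]'
python3 m.py
```

```text
t: 35.22
tool_pos: [0.3926, -0.3579, 0.1258]
orientation: [-3.14, -0.0, 0.001]
force: [0.7, 1.7, 0.2]
opening: 0.0436
gripper_force: 0.0
t: 35.72
tool_pos: [0.392, -0.3554, 0.0154]
orientation: [-3.138, -0.004, 0.005]
force: [-0.7, 0.2, 0.1]
opening: 0.0436
gripper_force: 0.0
t: 36.55
tool_pos: [0.4701, -0.3583, 0.0183]
orientation: [3.141, 0.0, 0.0]
force: [-5.5, -0.3, 5.2]
opening: 0.0438
gripper_force: 3.1
36.6 [ 0.4717 -0.3583  0.0185] [-1.2  1.   0.3]
brown [([213, 185, 31, 29, 125], [233.0, 204.8]), ([170, 196, 14, 13, 28], [178.3, 202.9])]
yel [([244, 193, 31, 23, 107], [261.5, 208.6]), ([218, 238, 26, 25, 409], [231.8, 249.9])]
red []
blue [([240, 188, 8, 6, 22], [243.8, 190.1]), ([273, 190, 6, 5, 18], [275.3, 191.6]), ([299, 192, 46, 33, 1165], [324.6, 208.2]), ([216, 211, 13, 7, 39], [219.8, 215.3]), ([233, 210, 28, 10, 110], [246.1, 215.9]), ([267, 214, 23, 8, 61], [277.7, 218.5]), ([138, 229, 53, 36, 1301], [164.0, 246.3])]
```

```bash
python3 -m inch '[8,0,0,0,47,17,0,0,0,47,26,0,0,0,47,35,0,0,0,47,44,0,0,0,47,53,0,0,0,47,62,0,0,0,47,70,0,0,0,47,76,0,0,0,47,79,0,0,0,47]'
python3 -m inch '[-15,0,0,0,47,-25,0,20,0,47,-25,0,60,0,47,-25,0,100,7,47,-5,-12,110,14,47,15,-24,110,21,47,30,-36,110,28,47,46,-48,110,35,47,46,-56,110,42,47,46,-56,110,48,47]'
python3 -m inch '[0,0,0,7,47,0,0,0,14,47,0,0,0,21,47,0,0,0,28,47,0,0,0,35,47,0,0,0,42,47,0,0,0,42,47]'
python3 -m inch '[0,0,-30,0,47,0,0,-60,0,47,0,0,-85,0,47,0,0,-103,0,47,0,0,-111,0,47,0,0,-111,0,47]'
python3 m.py | head -4
```

```text
t: 37.43
tool_pos: [0.5491, -0.3579, 0.0176]
orientation: [3.141, 0.001, 0.0]
force: [-5.7, -0.3, 4.3]
opening: 0.0439
gripper_force: 3.0
t: 38.27
tool_pos: [0.5951, -0.4151, 0.1268]
orientation: [2.866, 1.287, 0.001]
force: [0.4, -0.3, 0.2]
opening: 0.0435
gripper_force: 0.0
t: 38.85
tool_pos: [0.5946, -0.4137, 0.1271]
orientation: [2.214, 2.228, 0.001]
force: [-0.1, -0.4, 0.0]
opening: 0.0437
gripper_force: 0.0
t: 39.35
tool_pos: [0.5927, -0.4125, 0.0133]
orientation: [-2.221, -2.215, 0.0]
force: [0.6, 0.3, -0.4]
opening: 0.0439
gripper_force: 0.0
39.4 [ 0.5937 -0.4134  0.0156] [-0.1  0.2  0.2]
brown [([213, 185, 31, 29, 126], [233.0, 204.7]), ([170, 192, 14, 17, 36], [179.0, 201.2]), ([275, 197, 3, 12, 14], [275.3, 203.1]), ([428, 202, 5, 8, 12], [429.8, 205.4])]
yel [([244, 187, 31, 29, 116], [262.1, 207.3]), ([218, 238, 26, 25, 416], [231.7, 249.9])]
red []
```

```bash
python3 -m inch '[0,6,0,0,47,0,12,0,0,47,0,20,0,0,47,0,29,0,0,47,0,38,0,0,47,0,48,0,0,47,0,58,0,0,47,0,68,0,0,47,0,78,0,0,47,0,88,0,0,47]'
python3 -m inch '[0,11,0,0,47,0,22,0,0,47,0,33,0,0,47,0,44,0,0,47,0,55,0,0,47,-1,66,0,0,47,-1,77,0,0,47,-1,88,0,0,47,-2,99,0,0,47,-2,110,0,0,47]'
python3 -m inch '[0,11,0,0,47,0,22,0,0,47,0,33,0,0,47,0,44,0,0,47,0,55,0,0,47,0,66,0,0,47,0,77,0,0,47,-1,88,0,0,47,-1,99,0,0,47,-1,110,0,0,47]'
python3 -m inch '[0,10,0,0,47,0,19,0,0,47,0,27,0,0,47,0,33,0,0,47,0,36,0,0,47,0,37,0,0,47,0,37,0,0,47,0,37,0,0,47]'
python3 -m inch '[0,-15,0,0,47,0,-20,30,0,47,0,-40,70,0,47,0,-75,110,0,47,-10,-115,150,0,47,-30,-155,180,0,47,-50,-195,180,0,47,-70,-230,180,0,47,-90,-260,180,0,47,-100,-280,180,0,47]'
python3 m.py; python3 - <<'E'
from h import *
c=read_camera("top");d=read_camera("scene")
cv2.imwrite("pics/f.png",np.vstack([cv2.resize(c["image"][165:270,200:400],(760,399),interpolation=cv2.INTER_CUBIC)[:330],cv2.resize(d["image"][150:245,270:540],(760,267),interpolation=cv2.INTER_CUBIC)]))
E
```

```text
t: 40.23
tool_pos: [0.595, -0.3259, 0.0184]
orientation: [2.219, 2.219, 0.0]
force: [0.7, -5.2, 4.2]
opening: 0.0437
gripper_force: 3.0
t: 41.07
tool_pos: [0.5928, -0.2157, 0.0182]
orientation: [2.219, 2.22, 0.0]
force: [-0.0, -5.6, 4.9]
opening: 0.0436
gripper_force: 3.0
t: 41.9
tool_pos: [0.5916, -0.1055, 0.018]
orientation: [2.22, 2.22, 0.001]
force: [0.5, -5.8, 4.5]
opening: 0.0433
gripper_force: 3.1
t: 42.57
tool_pos: [0.5909, -0.0686, 0.0162]
orientation: [-2.221, -2.221, -0.0]
force: [1.7, -2.0, 0.9]
opening: 0.0436
gripper_force: 0.9
t: 43.4
tool_pos: [0.4951, -0.3407, 0.1963]
orientation: [-2.221, -2.221, -0.001]
force: [0.9, 0.3, -0.1]
opening: 0.0437
gripper_force: 0.0
43.5 [ 0.491  -0.3475  0.1963] [-3.7 -3.   0.7]
brown [([213, 185, 31, 29, 126], [233.0, 204.6]), ([170, 200, 12, 9, 21], [176.6, 205.0])]
yel [([244, 187, 31, 29, 117], [262.3, 207.1]), ([219, 238, 25, 25, 417], [231.8, 249.9])]
red []
blue [([240, 188, 8, 6, 22], [243.8, 190.1]), ([273, 190, 6, 5, 18], [275.3, 191.6]), ([303, 192, 8, 7, 29], [306.3, 193.8]), ([320, 194, 25, 31, 250], [338.7, 211.2]), ([319, 203, 6, 5, 18], [321.5, 204.9]), ([326, 204, 6, 4, 19], [328.4, 205.5]), ([233, 209, 31, 11, 114], [246.5, 215.9]), ([216, 211, 13, 7, 40], [219.7, 215.4]), ([297, 211, 22, 13, 101], [307.2, 219.1]), ([268, 213, 22, 9, 79], [276.7, 218.0]), ([138, 229, 53, 36, 1302], [164.0, 246.3])]
```

View pics/f.png

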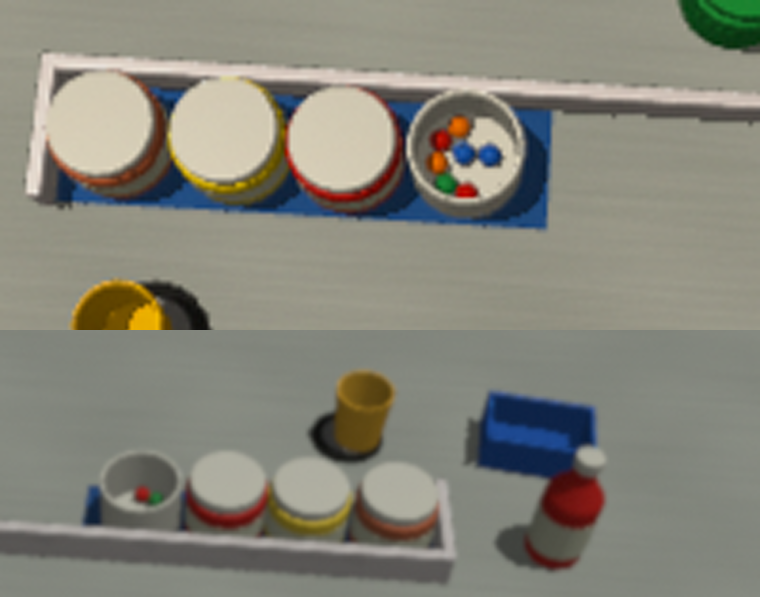

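The final view shows the brown, yellow and red jars and the tub in a row on the blue strip against the wall. The tub holds seven candies, the same as at the start. The cup is upright on the mat, and the bottle and box are untouched. I'll let it settle, then hand in.

```bash
python3 -m inch '[0,0,0,0,47,0,0,0,0,47,0,0,0,0,47,0,0,0,0,47]'; python3 -c "
from plant import job; print(job.close_job())"
```

```text
t: 43.88
tool_pos: [0.4974, -0.3373, 0.1957]
orientation: [-2.219, -2.223, -0.0]
force: [-0.0, -0.2, -0.2]
opening: 0.0438
gripper_force: 0.0
the job is handed in; nothing more can be done
None
```

I handed the job in at about 44 s of robot time; the hand-in gave no verdict, but my last pictures show all seven candies in the tub, the cup upright on the mat about 11–13 mm from its centre, and the brown, yellow and red jars and the tub in a row on the blue strip, about 4 mm from the wall by my estimate.

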